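Load the stone tumbler and hold its key switch at start

TASK

Tip all six rough stones from the scoop into the tumbler's bowl and set the empty scoop back down upright on the bench. Then take the red key out of its wooden block, push it fully home into the key switch on the grey controller (the pins are sticky: wiggle it a little if it catches), and only then turn it a quarter turn clockwise against the spring. Finish while still gripping the key and holding it turned; do not let go, and leave the jar and the screwdriver where they are.

Things in the scene. Friction and masses are not known exactly. Their poses are not given: they have to be found in the camera images.
- scoop: white flared cup with a flat orange handle, 120 g, loose. Origin: centre of its underside, z up. Cup 55 high, outer radius 30 at the foot, 47 at the rim, wall 3, floor 4. The handle is an upright plate along the scoop's +x: 10 thick (y), 44 to 91 out from the cup's axis, 19 to 55 above the underside. Pour over the lip farthest from the handle (-x); it empties at about 95 to 110 degrees of tilt
- scoop_grip (a point): point in the middle of the scoop's handle to grip, 70 out along the scoop's +x from the cup's axis and 40 above its underside
- stone0: rough faceted purple stone, about 16 across and 15 high, 12 g, in the scoop at the start. Origin at its centre
- stone1: rough faceted green stone, about 16 across and 15 high, 12 g, in the scoop at the start. Origin at its centre
- stone2: rough faceted brown-orange stone, about 16 across and 15 high, 12 g, in the scoop at the start. Origin at its centre
- stone3: rough faceted blue stone, about 16 across and 15 high, 12 g, in the scoop at the start. Origin at its centre
- stone4: rough faceted red stone, about 16 across and 15 high, 12 g, in the scoop at the start. Origin at its centre
- stone5: rough faceted yellow stone, about 16 across and 15 high, 12 g, in the scoop at the start. Origin at its centre
- tumbler: vibratory stone tumbler, fixed: black motor base with an open round blue bowl. Origin: centre of its underside on the bench, z up. The bowl's rim is 110 above the bench, outer radius 78, inner radius 74 at the rim, about 50 at the floor
- bowl_floor (a point): centre of the bowl's inner floor, 36 above the bench
- controller: grey box 100 x 100 x 60 high, fixed on the bench, with the key switch in the middle of its top. Origin: centre of its underside, z up. Green and red lamps stand 4 high near the edge at its -x side, 38 from the middle. With the lock at 0 the key slot runs along the controller's own x
- keyhole (a point): middle of the slot's mouth, on top of the brass plug (24 x 24, level with its bezel), 64 above the bench. The slot goes straight down, 14 x 6 (1 play per side, key fits either way), 29 deep, mouth chamfered by 2.5. Sticky pins in its two narrow ends, 10 and 17 below the mouth, slide sideways against 6 N and stay put: a straight push may catch at 10 N; rock the key 2 along the slot, push on
- lock (a joint): angle of the lock plug, rad: 0 at rest, grows clockwise seen from above, hard stop at 1.6. A spring drives it back to 0: about 0.02 N m at rest, 0.06 N m fully turned. The key's play in the slot costs up to about 0.2 rad, so the key itself has to turn a little further than the plug
- key_block: dark wooden block 60 x 60 x 45 high, fixed, with a slot 16 x 8, 32 deep in its top along its own x, in which the key stands. Origin: centre of its underside
- key: key with a red bow and flat steel blade, 50 g, upright, blade down, in the key block. Origin: on the shoulder between blade and bow (rests on the block's top, 45 above the bench; fully home it rests on the lock plug); z up, x along the width. Bow 28 wide (x), 9 thick (y), 42 high above the origin; blade 12 wide, 4 thick, 26 long below it, its last 8 tapering to 6 wide
- key_tip (a point): lower end of the key's blade, 26 below the key's origin
- grit_jar: small closed jar, 56 across and 85 high; bystander, leave it. Origin: centre of its underside
- screwdriver: screwdriver 190 long lying on the bench; bystander, leave it
Not all that is in view belongs to the job. What is shaped like the scoop but blue or turquoise is not meant.

How it is judged:
By the outcome, as a careful person would: the job done as asked, in the order asked, and still so for the second after the job is handed in, while the arm keeps its last pose, push and grip.
It also fails if it takes over 72 s, if anything falls off the work surface, if the arm or the gripper's body presses on something with over 40 N, if the wrist force passes 120 N, or if a joint passes its speed limit or range.

ROBOT

A 7-joint arm with a two-finger parallel gripper is mounted at the origin on the work surface. World frame = base frame: x ahead of the robot, y to its left, z up, the work surface at z = 0. Lengths are in m, angles in degrees, forces in N, time in s.
With the tool pointing down it reaches from about 0.425 to 0.875 m from the base axis. Payload 4.7 kg.
Tool frame: the origin (TCP) lies midway between the tips of the shut fingers; the grasp point (between the pads) lies 19 mm behind it; z points along the fingers, y is the direction in which the jaws open and shut (so a half turn about z gives the same grasp; the last joint's range is limited). The gripper opens to 87 mm and grips with 3 to 60 N. Pads are 19 mm wide; open, the fingers measure 117 mm over their backs; the gripper's body (75 mm by 190 mm) begins 51 mm behind the grasp point.
Start: joints at [-71.9, 18.392, -4.016, 83.108, 1.295, 78.541, -3.26], TCP at [0.193, 0.621, 0.223] pointing down, gripper open.
Joint ranges: [-163.93, 163.93], [-17.29, 119.83], [-79.2, 71.16], [3.27, 140.29], [-89.18, 269.18], [5.43, 117.66], [-154.24, 154.24]. Speed limits (degrees/s): [147.25, 147.25, 180, 180, 180, 180, 180].

INTERFACE

Orientations are given as [roll, pitch, yaw] about the fixed x, y, z axes, in that order (R = Rz(yaw) Ry(pitch) Rx(roll)).
In Python, from cell import env gives the robot as it stands. The module is installed in compiled form; this text tells all that it offers.
- The arm moves only by the tool servo_tool, never from a script. Its argument "plan" is a list of rows, each a list of 3 entries, a list of its own where there are three numbers: the opening, from 0 (shut) to 1 (fully open), then the shift along the tool's x, y, z in cm, then the turn, a rotation vector about the tool's x, y, z in degrees. A call has 1 to 20 rows; each row shifts and turns the pose as measured when the row begins, along the tool's axes as they then stand; what a row does not reach is not made up. A row lasts 1/12 s, in which the tool goes at most 41.7 mm and 7.16 degrees, less where a joint would pass 70% of its speed; a pose out of reach is approached as far as the arm can. A call is refused whole if a number of a shift passes 4.17 or a number of a turn 7.16, either way. A call with a gripper value outside its range is refused whole. The fingers move at their own pace and stop on an object; "force" is the grip in N (left out, the last holds). Time passes only in rows, so rows that do not move let the fingers close. It gives the time, the measured TCP pose, the force and the opening at its end, in the units of the state.
- env.get_obs(): the state, without advancing time (a new reading comes with each control period).
- env.read_camera(name): name is "scene" or "side" or "wrist"; returns a dict with "image" (400x640x3 uint8, blue, green, red), "fx", "fy", "cx", "cy" (pixels), "k1" (the pictures are not rectified: a ray, as slopes to the right and down, at radius r is drawn at 1 + k1 r^2 times it, then the intrinsics apply), "rvec" (rotation vector, rad) and "tvec" (3), from world to camera coordinates, as OpenCV has them; the wrist camera has in their place "T_tool_cam" (4x4, takes a point from camera to tool coordinates, whose origin is the TCP and whose axes are the flange's). Camera axes: x right, y down, z forward; pixel columns grow to the right and rows downward; lengths in m; the calibration is good to about 2 mm. A picture is of the moment at which its call begins: read the wrist's pose just before it. There is no depth.
- env.sign_off(): hands the job in, once; it reports no verdict.
The state is a dict: "time_s": time; "qpos": joint angles; "joint_velocities": joint speeds; "effort": joint torques, N m; "tool_pos": TCP position; "tool_rot": TCP orientation; "force": force on the tool from outside, world axes, zero at the start; "wrist_torque": the same for the moment, N m; "grip_width": finger opening in m.
Only numpy, scipy, OpenCV 4.12 (cv2) and the standard library are available. Lean on these libraries where they do the work, as an engineer would, in place of code of your own. Each camera call takes 0.05 s, during which the arm holds its last target. There are 200 camera calls.

## Working session

There is one attempt and no reset: what is moved stays moved. The work goes in short steps, Python scripts to look and compute and a tool call to move; the robot and the scene stay as the last step left them, time stands still between calls to the robot, and variables do not carry over. Pictures are saved under pics/ and viewed, about 8 in all and at most 12, crops included, and the job is handed in when it is done.

Besides the shell and the picture viewer there is one more tool, called after "Emit:" as name([rows], argument=value, ...), one row to a line, values as JSON. servo_tool: Moves the arm, as the interface text tells. Its arguments: {"type":"object","properties":{"plan":{"type":"array"},"force":{"type":"number"}},"required":["plan"]}

```bash
mkdir -p pics; ls; python3 - <<'E'
from cell import env
import cv2,numpy as np
o=env.get_obs()
for k in o: print(k,np.round(o[k],3).tolist() if not isinstance(o[k],dict) else o[k])
for n in ("scene","side"):
    c=env.read_camera(n); cv2.imwrite(f"pics/{n}0.png",c["image"])
    print(n,{k:np.round(v,4).tolist() for k,v in c.items() if k!="image"})
c=env.read_camera("wrist");print({k:np.round(v,4).tolist() for k,v in c.items() if k!="image"})
E
```

```text
pics
time_s 0.0
qpos [-71.9, 18.439, -4.016, 83.173, 1.295, 78.54, -3.259]
joint_velocities [-0.044, -0.077, -0.072, 0.051, -0.078, 0.088, -0.067]
effort [-0.0, -49.13, -0.404, -31.253, -0.064, 0.044, 0.0]
tool_pos [0.193, 0.62, 0.221]
tool_rot [-179.894, 0.005, 162.712]
force [0.347, -0.01, -0.486]
wrist_torque [0.04, -0.012, -0.004]
grip_width 0.087
scene {'fx': 403.3424, 'fy': 403.3424, 'cx': 324.5141, 'cy': 200.4741, 'k1': 0.0179, 'rvec': [0.9843, 2.3702, -1.1459], 'tvec': [0.2718, -0.231, 1.8571]}
side {'fx': 378.6818, 'fy': 378.6818, 'cx': 317.0392, 'cy': 199.782, 'k1': 0.0053, 'rvec': [2.423, -0.0442, 0.0063], 'tvec': [-0.5025, 0.1796, 1.1996]}
{'fx': 311.035, 'fy': 311.035, 'cx': 313.2575, 'cy': 197.0305, 'k1': 0.0111, 'T_tool_cam': [[0.0, -0.9621, -0.2727, 0.0755], [1.0, 0.0001, -0.0002, 0.0003], [0.0002, -0.2727, 0.9621, -0.1623], [0.0, 0.0, 0.0, 1.0]]}
```

View pics/scene0.png

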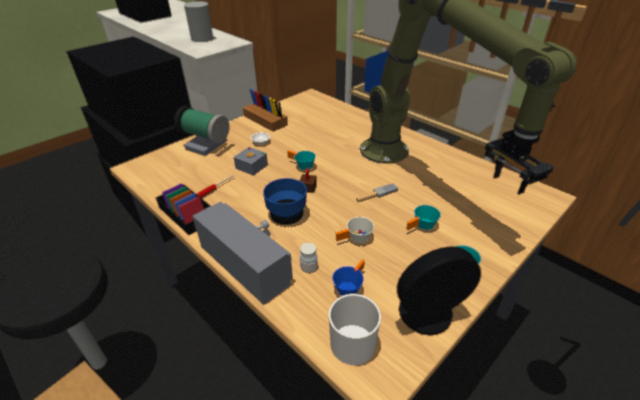

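View pics/side0.png

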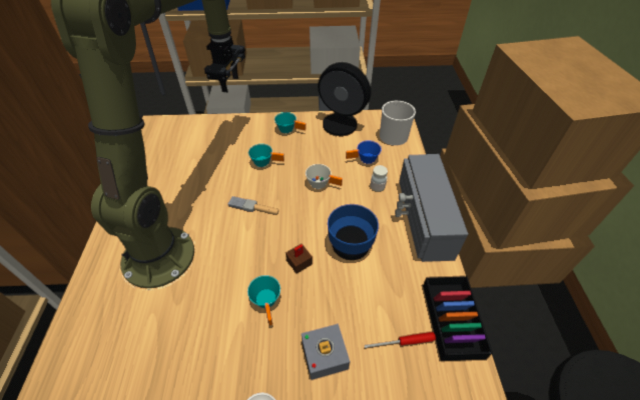

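Scoop candidates in the side view are the white cup with stones and orange handle (318,178), turquoise cups (285,122), (261,156) and (264,293), a blue cup (368,153), a grey bin (397,122) and a small white dish (262,398). I choose (318,178), seen at (360,231) in the scene view. The key and block are at (299,257), the controller at (325,350) and the tumbler at (352,230). Next I measure these from both views.

```bash
cat > h.py <<'E'
from cell import env
import cv2,numpy as np
from scipy.spatial.transform import Rotation as R
def cam(n):
    o=env.get_obs(); c=env.read_camera(n)
    if n=="wrist":
        T=np.eye(4);T[:3,:3]=R.from_euler("xyz",o["tool_rot"],degrees=True).as_matrix();T[:3,3]=o["tool_pos"]
        W=T@c["T_tool_cam"]; c["Rw"]=W[:3,:3]; c["o"]=W[:3,3]
    else:
        M=cv2.Rodrigues(np.array(c["rvec"]))[0]; c["Rw"]=M.T; c["o"]=-M.T@np.array(c["tvec"])
    return c
def ray(c,p):
    d=np.array([(p[0]-c["cx"])/c["fx"],(p[1]-c["cy"])/c["fy"]]); u=d.copy()
    for _ in range(10): u=d/(1+c["k1"]*(u@u))
    v=c["Rw"]@np.array([u[0],u[1],1]); return v/np.linalg.norm(v)
def onz(c,p,z):
    v=ray(c,p); return c["o"]+v*(z-c["o"][2])/v[2]
def tri(c1,p1,c2,p2):
    a,b=ray(c1,p1),ray(c2,p2); A=np.c_[a,-b]; s=np.linalg.lstsq(A,c2["o"]-c1["o"],rcond=None)[0]
    q1=c1["o"]+s[0]*a;q2=c2["o"]+s[1]*b; return (q1+q2)/2,np.linalg.norm(q1-q2)
def blobs(c,lo,hi,box=None,amin=8):
    h=cv2.cvtColor(c["image"],cv2.COLOR_BGR2HSV); m=cv2.inRange(h,np.array(lo),np.array(hi))
    if box:
        k=np.zeros_like(m);x0,y0,x1,y1=box;k[y0:y1,x0:x1]=255;m&=k
    n,l,s,ce=cv2.connectedComponentsWithStats(m)
    return [(s[i,4],ce[i].round(1).tolist(),s[i,:4].tolist()) for i in np.argsort(-s[:,4]) if i and s[i,4]>=amin][:4],m
def proj(c,P):
    q=c["Rw"].T@(np.array(P)-c["o"]); u=q[:2]/q[2]; u=u*(1+c["k1"]*(u@u)); return np.round([c["cx"]+c["fx"]*u[0],c["cy"]+c["fy"]*u[1]],1)
E
python3 - <<'E'
from h import *
s=cam("side");w=cam("scene")
B={"side":s,"scene":w}
q={"handle":((5,150,120),(20,255,255),(325,165,350,195),(330,222,352,246)),
"cup":((0,0,110),(179,70,255),(300,160,334,194),(346,214,378,246)),
"red":((0,150,90),(6,255,255),(280,238,320,265),(298,165,322,185)),
"bowl":((100,100,20),(125,255,255),(320,200,385,262),(255,175,312,225)),
"plug":((12,120,80),(30,255,255),(312,335,340,360),(240,150,265,165))}
for k,(lo,hi,b1,b2) in q.items():
    r1=blobs(s,lo,hi,b1)[0];r2=blobs(w,lo,hi,b2)[0]
    print(k,r1[:2],r2[:2])
    if r1 and r2: print(tri(s,r1[0][1],w,r2[0][1]))
a=cv2.resize(s["image"][150:210,270:370],None,fx=4,fy=4,interpolation=2)
b=cv2.resize(s["image"][320:380,275:375],None,fx=4,fy=4,interpolation=2)
d=cv2.resize(s["image"][200:275,270:395],None,fx=3.2,fy=3.2,interpolation=2)
e=cv2.resize(w["image"][140:215,210:335],None,fx=3.2,fy=3.2,interpolation=2)
cv2.imwrite("pics/crop1.png",np.vstack([np.hstack([a,b]),np.hstack([d,e])]))
E
```

```text
handle [(np.int32(72), [335.6, 179.0], [329, 175, 14, 11])] [(np.int32(110), [341.4, 234.3], [335, 229, 14, 12])]
(array([0.57981584, 0.27696645, 0.04236624]), np.float64(0.0015875099775482524))
cup [(np.int32(333), [317.5, 172.7], [306, 164, 24, 19])] [(np.int32(369), [360.3, 225.7], [347, 217, 27, 19])]
(array([0.51437101, 0.30140137, 0.05384526]), np.float64(0.0016359916243192613))
red [(np.int32(35), [297.8, 248.0], [294, 245, 9, 9])] [(np.int32(18), [306.6, 172.2], [306, 169, 3, 10])]
(array([ 0.44541107, -0.03746829,  0.07752432]), np.float64(0.0009382730427168248))
bowl [(np.int32(1618), [352.1, 228.1], [328, 205, 50, 50])] [(np.int32(1308), [285.3, 197.4], [264, 179, 43, 40])]
(array([0.61225835, 0.028025  , 0.08032952]), np.float64(0.0006158285873667942))
plug [(np.int32(125), [324.6, 346.9], [319, 341, 12, 13])] [(np.int32(20), [249.8, 154.2], [247, 153, 7, 4])]
(array([ 0.51032426, -0.3245643 ,  0.06249976]), np.float64(0.002104731599779367))
```

View pics/crop1.png

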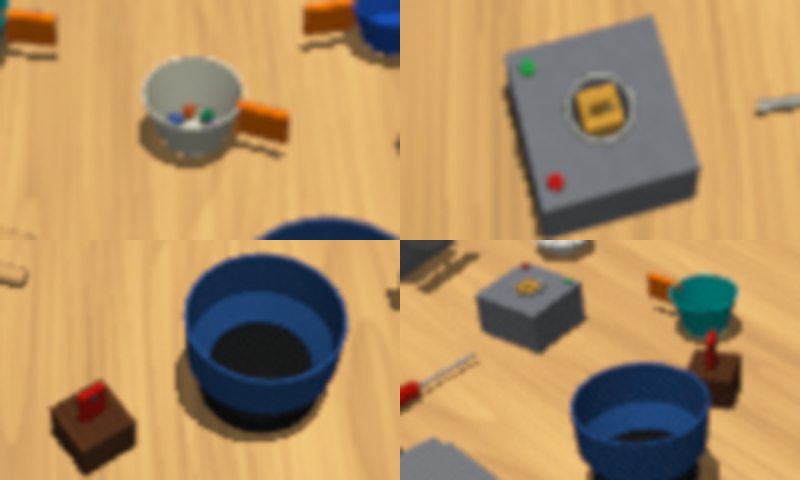

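The crop confirms it: the white cup holds stones, with its orange handle at the lower right. It also shows the red key in the block, the brass plug on the controller and the open bowl. The triangulated heights (handle 0.042, key bow 0.078, plug 0.062) match the text. I'm moving above the scoop.

Emit:
servo_tool([
  [1,[-3.6,-1.6,0],[0,0,0.3]],
  [1,[-3.6,-1.6,0],[0,0,0.3]],
  [1,[-3.6,-1.6,0],[0,0,0.3]],
  [1,[-3.6,-1.6,0],[0,0,0.3]],
  [1,[-3.6,-1.6,0],[0,0,0.3]],
  [1,[-3.6,-1.6,0],[0,0,0.3]],
  [1,[-3.6,-1.6,0],[0,0,0.3]],
  [1,[-3.6,-1.6,0],[0,0,0.3]],
  [1,[-3.6,-1.6,0],[0,0,0.3]],
  [1,[-3.6,-1.6,0],[0,0,0.3]],
  [1,[-3.6,-1.6,0],[0,0,0.3]],
  [1,[-3.6,-1.6,0],[0,0,0.3]],
  [1,[0,0,0],[0,0,0]],
])

```text
time_s: 1.33
tool_pos: [0.5504, 0.2873, 0.2175]
tool_rot: [-179.9, -0.1, 159.7]
force: [0.2, -2.9, 0.7]
grip_width: 0.0869
```

```bash
python3 - <<'E'
from h import *
c=cam("wrist"); print(np.round(env.get_obs()["qpos"],1), c["o"].round(3))
b,m=blobs(c,(5,150,100),(22,255,255),None,60); print(b)
for z in (.055,): print([onz(c,x[1],z).round(4) for x in b])
cv2.imwrite("pics/w1.png",c["image"])
E
```

```text
[-40.7  15.   12.6  88.4  -3.5  77.2  42.1] [0.48  0.314 0.38 ]
[(np.int32(405), [313.4, 205.7], [309, 183, 10, 45]), (np.int32(378), [451.4, 223.1], [440, 204, 24, 40]), (np.int32(76), [301.0, 147.9], [296, 144, 11, 9])]
[array([0.5749, 0.2783, 0.055 ]), array([0.6468, 0.4146, 0.055 ]), array([0.5115, 0.288 , 0.055 ])]
```

View pics/w1.png

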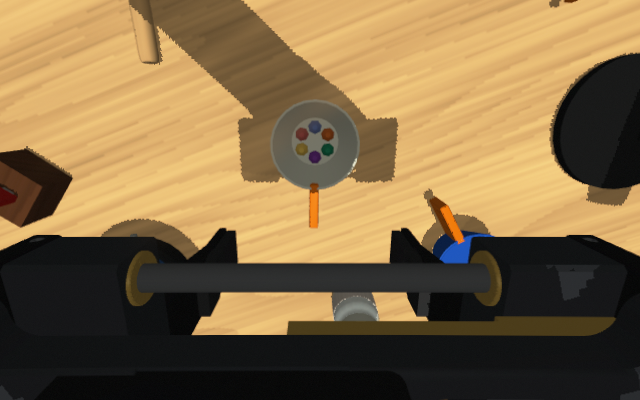

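The wrist view shows the white cup with all six stones at (315,144), and its handle at column 314, rows 183–228, in line with the tool's x. The jaws are therefore already aligned. I'll measure the axis.

```bash
python3 - <<'E'
from h import *
c=cam("wrist")
a=onz(c,(315.,144.5),.055);e=onz(c,(314.,228),.055);e2=onz(c,(314,184),.055)
print(a,e,e2,np.linalg.norm(a-e),np.degrees(np.arctan2(*(e-a)[1::-1])))
l=onz(c,(271,144),.055);r=onz(c,(358.5,144),.055);print("rim dia",np.linalg.norm(l-r))
u=(e-a)/np.linalg.norm(e-a);g=a+.070*u;g[2]=.04
o=env.get_obs();T=R.from_euler("xyz",o["tool_rot"],degrees=True).as_matrix()
al=np.radians(35)
print("grip",g,"delta tool straight",(T.T@(g-o["tool_pos"])).round(4))
z=np.array([-u[0]*np.sin(al),-u[1]*np.sin(al),-np.cos(al)])
for k in (.019,-.08): print("tcp target",k,(g+k*z).round(4),"delta in present tool",(T.T@(g+k*z-o["tool_pos"])).round(4))
E
```

```text
[0.51007774 0.30674264 0.055     ] [0.59642695 0.27398878 0.055     ] [0.54913691 0.29132264 0.055     ] 0.09235259099232827 -20.772666726420905
rim dia 0.09059323210572649
grip [0.57552739 0.28191637 0.04      ] delta tool straight [-0.034  -0.0016  0.1771]
tcp target 0.019 [0.5653 0.2858 0.0244] delta in present tool [-0.0233 -0.0015  0.1927]
tcp target -0.08 [0.6184 0.2656 0.1055] delta in present tool [-0.0794 -0.0023  0.1112]
```

Emit:
servo_tool([
  [1,[-2,-0.05,2.4],[0,0,0]],
  [1,[-2,-0.05,2.4],[0,0,0]],
  [1,[-2,-0.05,2.4],[0,0,0]],
  [1,[-2,-0.05,2.4],[0,0,0]],
  [1,[0,0,0],[0,7,0]],
  [1,[0,0,0],[0,7,0]],
  [1,[0,0,0],[0,7,0]],
  [1,[0,0,0],[0,7,0]],
  [1,[0,0,0],[0,7,0]],
  [1,[0,0,0],[0,0,0]],
])

```text
time_s: 2.27
tool_pos: [0.6048, 0.2922, 0.1133]
tool_rot: [178.9, -37.1, 162.8]
force: [0.2, -1.0, -3.8]
grip_width: 0.0871
```

```bash
cat >> h.py <<'E'
def delta(p,rot=None):
    """shift to p (cm) and rotation vector to rot (deg), in the present tool axes"""
    o=env.get_obs();T=R.from_euler("xyz",o["tool_rot"],degrees=True)
    print("q",np.round(o["qpos"],1),"tool",np.round(o["tool_pos"],4),np.round(o["tool_rot"],1),"w",round(float(o["grip_width"]),4))
    print("d cm",(100*T.inv().apply(np.array(p)-o["tool_pos"])).round(2), "rot",None if rot is None else (T.inv()*R.from_matrix(rot)).as_rotvec(degrees=True).round(1))
E
python3 -c "
from h import *
delta([.5653,.2858,.0244])"
```

```text
q [-20.8  49.1   7.6  58.2 -25.9 104.5  58.8] tool [0.6048 0.2922 0.1133] [178.9 -37.1 162.8] w 0.0871
d cm [-2.5  -1.95  9.21] rot None
```

```bash
cat >> h.py <<'E'
def Rt(yaw,tilt): return (R.from_euler("z",yaw,degrees=True)*R.from_euler("x",180,degrees=True)*R.from_euler("y",tilt,degrees=True)).as_matrix()
E
python3 -c "
from h import *
M=Rt(159.2,35);print(M[:,2])
delta([.5755-.07*M[0,2],.2819-.07*M[1,2],.04-.07*M[2,2]],M)"
```

```text
[-0.53619398  0.20368099 -0.81915204]
q [-20.8  49.1   7.6  58.2 -25.9 104.5  58.8] tool [0.6048 0.2922 0.1133] [178.9 -37.1 162.8] w 0.0871
d cm [-2.17 -2.1   0.31] rot [-1.  -2.1  2.9]
```

Emit:
servo_tool([
  [1,[-1.1,-1.05,0.15],[-0.5,-1.0,1.4]],
  [1,[-1.1,-1.05,0.15],[-0.5,-1.0,1.4]],
  [1,[0,0,0],[0,0,0]],
])

```text
time_s: 2.52
tool_pos: [0.6117, 0.2702, 0.0926]
tool_rot: [-180.0, -35.1, 159.3]
force: [-0.1, -0.2, -0.2]
grip_width: 0.0869
```

```bash
python3 - <<'E'
from h import *
M=Rt(159.2,35)
delta(np.array([.5755,.2819,.04])+.019*M[:,2],M)
c=cam("wrist"); b,m=blobs(c,(5,150,100),(22,255,255),(200,0,440,260),60); print(b)
E
```

```text
q [-20.1  48.3   8.8  61.3 -25.4 101.   58.7] tool [0.6117 0.2702 0.0926] [-180.   -35.1  159.3] w 0.0869
d cm [ 0.07 -0.17  8.39] rot [-0.1 -0.1  0.1]
[(np.int32(972), [305.6, 215.3], [298, 181, 16, 70]), (np.int32(180), [324.2, 143.9], [317, 137, 15, 15]), (np.int32(178), [290.9, 161.0], [284, 154, 15, 15]), (np.int32(146), [360.0, 7.8], [355, 0, 11, 17])]
```

Emit:
servo_tool([
  [1,[0.02,-0.08,2.2],[0,0,0]],
  [1,[0.02,-0.08,2.2],[0,0,0]],
  [1,[0.02,-0.08,2.2],[0,0,0]],
  [1,[0,0,1.5],[0,0,0]],
  [1,[0,0,0],[0,0,0]],
])

```text
time_s: 2.98
tool_pos: [0.5641, 0.2958, 0.0389]
tool_rot: [178.7, -34.3, 160.8]
force: [-0.9, 0.2, 0.0]
grip_width: 0.0866
```

```bash
python3 - <<'E'
from h import *
M=Rt(159.2,35)
delta(np.array([.5755,.2819,.04])+.019*M[:,2],M)
c=cam("wrist"); b,m=blobs(c,(5,150,100),(22,255,255),(200,100,440,300),60); print(b)
E
```

```text
q [-22.8  45.4   7.7  72.3 -25.6  91.4  60.3] tool [0.5641 0.2958 0.0389] [178.7 -34.3 160.8] w 0.0866
d cm [-1.18 -0.93  0.92] rot [0.4 0.7 1.3]
[(np.int32(505), [289.1, 250.4], [279, 237, 22, 27]), (np.int32(314), [317.4, 173.0], [307, 163, 21, 21]), (np.int32(295), [273.1, 195.8], [263, 186, 21, 20]), (np.int32(165), [287.1, 295.6], [277, 292, 21, 8])]
```

Emit:
servo_tool([
  [1,[-0.6,-0.48,0.1],[0.2,0.3,0.6]],
  [1,[-0.6,-0.48,0.1],[0.2,0.3,0.6]],
  [1,[0,0,0.35],[0,0,0]],
  [1,[0,0,0.35],[0,0,0]],
  [1,[0,0,0],[0,0,0]],
])

```text
time_s: 3.45
tool_pos: [0.5714, 0.2862, 0.0324]
tool_rot: [179.4, -34.2, 159.6]
force: [-0.4, 0.9, 0.5]
grip_width: 0.087
```

```bash
python3 - <<'E'
from h import *
M=Rt(159.2,35)
delta(np.array([.5755,.2819,.04])+.019*M[:,2],M)
c=cam("wrist"); b,m=blobs(c,(5,150,100),(22,255,255),(200,100,440,300),60); print(b)
E
```

```text
q [-22.3  46.3   8.1  71.6 -25.5  91.6  60.2] tool [0.5714 0.2862 0.0324] [179.4 -34.2 159.6] w 0.087
d cm [ 0.01 -0.26  0.96] rot [0.4 0.8 0.3]
[(np.int32(967), [301.2, 239.8], [291, 215, 21, 49]), (np.int32(326), [326.0, 155.7], [316, 146, 20, 21]), (np.int32(316), [281.8, 179.2], [272, 168, 21, 22]), (np.int32(168), [300.0, 295.5], [290, 292, 21, 8])]
```

Emit:
servo_tool([
  [1,[0,-0.4,0.35],[0.2,0.4,0.2]],
  [1,[0,0,0.35],[0.2,0.4,0]],
  [1,[0,0,0.2],[0,0,0]],
  [0,[0,0,0],[0,0,0]],
  [0,[0,0,0],[0,0,0]],
  [0,[0,0,0],[0,0,0]],
  [0,[0,0,0],[0,0,0]],
  [0,[0,0,0],[0,0,0]],
  [0,[0,0,0],[0,0,0]],
  [0,[0,0,0],[0,0,0]],
], force=40)

```text
time_s: 4.33
tool_pos: [0.565, 0.284, 0.0241]
tool_rot: [179.9, -35.1, 159.3]
force: [0.8, -0.3, -0.0]
grip_width: 0.0482
```

```bash
python3 - <<'E'
from h import *
M=Rt(159.2,35)
delta(np.array([.5755,.2819,.04])+.019*M[:,2],M)
E
```

```text
q [-22.2  46.8   8.   72.1 -25.6  91.6  60.4] tool [0.565  0.284  0.0241] [179.9 -35.1 159.3] w 0.0482
d cm [ 0.05  0.18 -0.01] rot [-0.  -0.1  0.1]
```

Fingers are still closing at about 55 mm/s.

Emit:
servo_tool([
  [0,[0,0,0],[0,0,0]],
  [0,[0,0,0],[0,0,0]],
  [0,[0,0,0],[0,0,0]],
  [0,[0,0,0],[0,0,0]],
  [0,[0,0,0],[0,0,0]],
  [0,[0,0,0],[0,0,0]],
  [0,[0,0,0],[0,0,0]],
  [0,[0,0,0],[0,0,0]],
  [0,[0,0,0],[0,0,0]],
  [0,[0,0,0],[0,0,0]],
])

```text
time_s: 5.17
tool_pos: [0.5652, 0.2839, 0.0245]
tool_rot: [179.9, -35.1, 159.3]
force: [0.1, 0.5, -0.6]
grip_width: 0.0095
```

Emit:
servo_tool([
  [0,[0.6,0,-0.8],[0,0,0]],
  [0,[1.15,0,-1.64],[0,0,0]],
  [0,[1.4,0,-2],[0,0,0]],
  [0,[1.4,0,-2],[0,0,0]],
  [0,[1.4,0,-2],[0,0,0]],
  [0,[1.4,0,-2],[0,0,0]],
  [0,[1.4,0,-2],[0,0,0]],
  [0,[1.4,0,-2],[0,0,0]],
  [0,[1.4,0,-2],[0,0,0]],
  [0,[1.4,0,-2],[0,0,0]],
  [0,[0,0,0],[0,0,0]],
])

```text
time_s: 6.08
tool_pos: [0.5639, 0.2817, 0.2593]
tool_rot: [-179.5, -35.0, 158.9]
force: [0.6, -0.2, -1.4]
grip_width: 0.0095
```

```bash
python3 - <<'E'
from h import *
for n,b in (("side",(320,200,385,262)),("scene",(255,175,312,225))):
    c=cam(n); r,m=blobs(c,(100,100,20),(125,255,255),b)
    x,y,w,h=r[0][2]; print(n,r[0])
    # widest row = rim level; rim dark top edge
    ys,xs=np.nonzero(m); 
    L=[(yy,xs[ys==yy].min(),xs[ys==yy].max()) for yy in range(y,y+h,1)]
    yy,l,rr=max(L,key=lambda t:t[2]-t[1]); mid=[t for t in L if t[2]-t[1]>=rr-l-1]
    yc=np.mean([t[0] for t in mid]); print(yc,(l+rr)/2, onz(c,((l+rr)/2,yc),.11), "dia",np.linalg.norm(onz(c,(l-.5,yc),.11)-onz(c,(rr+.5,yc),.11)))
M=Rt(159.2,35)
delta([.56,.28,.27],M)
E
```

```text
side (np.int32(1646), [352.0, 227.7], [328, 204, 50, 51])
224.5 352.5 [0.611047   0.01913383 0.11      ] dia 0.15029413275938575
scene (np.int32(1310), [285.3, 197.4], [264, 179, 43, 39])
191.0 285.0 [0.61198978 0.02944263 0.11      ] dia 0.1529458761095967
q [-22.3  37.2   8.9  60.7 -25.8 111.4  52. ] tool [0.5632 0.2812 0.2543] [-179.2  -35.2  158.7] w 0.0097
d cm [ 1.11 -0.24 -1.14] rot [-0.5 -0.2 -0.4]
```

```bash
cat >> h.py <<'E'
from scipy.linalg import logm,expm
def screw(p,M,N):
    o=env.get_obs();A=np.eye(4);A[:3,:3]=R.from_euler("xyz",o["tool_rot"],degrees=True).as_matrix();A[:3,3]=o["tool_pos"]
    B=np.eye(4);B[:3,:3]=M;B[:3,3]=p
    S=expm(np.real(logm(np.linalg.inv(A)@B))/N)
    print("rows",N,"shift cm",(100*S[:3,3]).round(2),"turn",R.from_matrix(S[:3,:3]).as_rotvec(degrees=True).round(2))
    print("q",np.round(o["qpos"],1)); C=A.copy()
    print("path",[ (C:=C@S)[:3,3].round(2).tolist() for _ in range(N)][::3])
E
python3 - <<'E'
from h import *
M=Rt(105,15); u=np.array([np.cos(np.radians(-75)),np.sin(np.radians(-75)),0])
g=np.array([.611,.023,0])+.015*u; g[2]=.275
screw(g+.019*M[:,2],M,12)
E
```

```text
rows 12 shift cm [-1.78 -1.31 -0.84] turn [-1.97 -1.53  4.09]
q [-22.3  37.2   8.9  60.7 -25.8 111.4  52. ]
path [[0.58, 0.26, 0.25], [0.61, 0.2, 0.25], [0.62, 0.13, 0.25], [0.62, 0.06, 0.25]]
```

Emit:
servo_tool([
  [0,[-1.8,-1.3,-0.85],[-2,-1.5,4.1]],
  [0,[-1.8,-1.3,-0.85],[-2,-1.5,4.1]],
  [0,[-1.8,-1.3,-0.85],[-2,-1.5,4.1]],
  [0,[-1.8,-1.3,-0.85],[-2,-1.5,4.1]],
  [0,[-1.8,-1.3,-0.85],[-2,-1.5,4.1]],
  [0,[-1.8,-1.3,-0.85],[-2,-1.5,4.1]],
  [0,[-1.8,-1.3,-0.85],[-2,-1.5,4.1]],
  [0,[-1.8,-1.3,-0.85],[-2,-1.5,4.1]],
  [0,[-1.8,-1.3,-0.85],[-2,-1.5,4.1]],
  [0,[-1.8,-1.3,-0.85],[-2,-1.5,4.1]],
  [0,[-1.8,-1.3,-0.85],[-2,-1.5,4.1]],
  [0,[-1.8,-1.3,-0.85],[-2,-1.5,4.1]],
  [0,[0,0,0],[0,0,0]],
])

```text
time_s: 7.27
tool_pos: [0.5991, -0.0025, 0.2232]
tool_rot: [-177.6, -14.6, 101.4]
force: [0.5, -2.0, -1.2]
grip_width: 0.0096
```

```bash
python3 - <<'E'
from h import *
M=Rt(105,-35); u=np.array([np.cos(np.radians(-75)),np.sin(np.radians(-75)),0])
g=np.array([.611,.023,0])+.015*u; g[2]=.26
screw(g+.019*M[:,2],M,9)
E
```

```text
rows 9 shift cm [-0.07  0.2  -0.24] turn [-0.33 -5.51 -0.29]
q [-15.3  18.3  26.5  86.7 -20.6  85.2  25.5]
path [[0.6, -0.0, 0.23], [0.61, -0.0, 0.23], [0.61, -0.0, 0.24]]
```

Emit:
servo_tool([
  [0,[0,0.2,-1.0],[-0.3,-3,-0.3]],
  [0,[0,0.2,-1.0],[-0.3,-5.5,-0.3]],
  [0,[0,0.2,-0.4],[-0.3,-5.5,-0.3]],
  [0,[-0.1,0.2,-0.4],[-0.3,-5.5,-0.3]],
  [0,[-0.1,0.2,-0.2],[-0.3,-5.5,-0.3]],
  [0,[-0.1,0.2,-0.2],[-0.3,-5.5,-0.3]],
  [0,[-0.1,0.2,-0.2],[-0.3,-5.5,-0.3]],
  [0,[-0.1,0.2,-0.2],[-0.3,-5.5,-0.3]],
  [0,[-0.1,0.2,-0.2],[-0.3,-5.5,-0.3]],
  [0,[0,0,0],[0,0,0]],
])

```text
time_s: 8.1
tool_pos: [0.6071, -0.0125, 0.242]
tool_rot: [-177.5, 34.2, 106.1]
force: [-0.3, 2.0, -3.3]
grip_width: 0.0097
```

```bash
python3 - <<'E'
from h import *
M=Rt(105,-75); u=np.array([np.cos(np.radians(-75)),np.sin(np.radians(-75)),0])
g=np.array([.611,.023,0])+.015*u; g[2]=.25
screw(g+.019*M[:,2],M,10); o=env.get_obs(); T=R.from_euler("xyz",o["tool_rot"],degrees=True).as_matrix(); print(T[:,2],T[:,1],"grip",o["tool_pos"]-.019*T[:,2])
E
```

```text
rows 10 shift cm [-0.03  0.13 -0.02] turn [-0.15 -4.07  0.15]
q [-42.1  13.9  24.5  95.4  29.1  77.9 -10.5]
path [[0.61, -0.01, 0.24], [0.61, -0.01, 0.24], [0.62, -0.01, 0.24], [0.62, -0.01, 0.25]]
[ 0.11375902 -0.55231339 -0.82583825] [ 0.96675155  0.25315144 -0.03613567] grip [ 0.60488997 -0.00198257  0.25765933]
```

Emit:
servo_tool([
  [0,[0,0.15,0],[-0.1,-4,0.1]],
  [0,[0,0.15,0],[-0.1,-4,0.1]],
  [0,[0,0.15,0],[-0.1,-4,0.1]],
  [0,[0,0.15,0],[-0.1,-4,0.1]],
  [0,[0,0.15,0],[-0.1,-4,0.1]],
  [0,[0,0.1,0],[-0.1,-4,0.1]],
  [0,[0,0.1,0],[-0.1,-4,0.1]],
  [0,[0,0.1,0],[-0.1,-4,0.1]],
  [0,[0,0.1,0],[-0.1,-4,0.1]],
  [0,[0,0,0],[0,-4,0]],
  [0,[0,0,0],[0,0,0]],
  [0,[0,0,0],[0,0,0]],
])

```text
time_s: 9.1
tool_pos: [0.6079, -0.0201, 0.2255]
tool_rot: [-169.7, 74.0, 113.4]
force: [0.4, -0.6, -1.4]
grip_width: 0.0096
```

```bash
python3 - <<'E'
from h import *
o=env.get_obs(); T=R.from_euler("xyz",o["tool_rot"],degrees=True).as_matrix(); print(np.round(o["qpos"],1),T[:,2],"grip",o["tool_pos"]-.019*T[:,2],o["force"])
s=cam("side");w=cam("scene");k=cam("wrist")
a=cv2.resize(s["image"][150:275,280:410],(400,385),interpolation=2);b=cv2.resize(w["image"][120:245,220:350],(400,385),interpolation=2)
cv2.imwrite("pics/pour.png",np.hstack([a,b]))
E
```

```text
[-54.9  31.6  26.  101.7  55.3  86.4 -37. ] [ 0.21244939 -0.93858988 -0.27187184] grip [ 0.60389489 -0.00228803  0.23061623] [ 0.41956969 -0.61165569 -1.44370053]
```

View pics/pour.png

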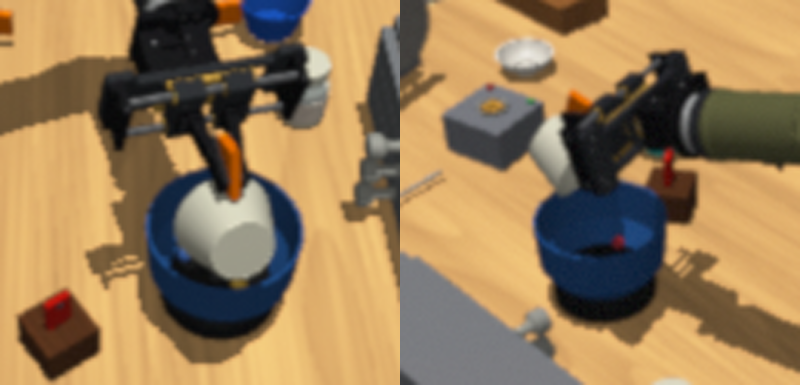

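Cup inverted over the bowl with stones in it (red at about (620,243) in the crop, yellow and blue beside the cup). I'll shake a little further, then untilt while raising.

Emit:
servo_tool([
  [0,[-0.5,0,0],[0,-3,0]],
  [0,[0,0,0],[0,-3,0]],
  [0,[0,0.6,0],[0,0,0]],
  [0,[0,-0.6,0],[0,0,0]],
  [0,[-2,0,0],[0,3,0]],
  [0,[-2,0,0],[0.1,5,-0.1]],
  [0,[-1.5,0,0],[0.1,6,-0.1]],
  [0,[-1,0,-0.5],[0.1,6,-0.1]],
  [0,[-1,0,-0.5],[0.1,6,-0.1]],
  [0,[0,0,-0.5],[0.1,6,-0.1]],
  [0,[0,0,-0.5],[0.1,6,0]],
  [0,[0,0,-0.5],[0.1,6,0]],
  [0,[0,0,0],[0,6,0]],
  [0,[0,0,0],[0,6,0]],
  [0,[0,0,0],[0,6,0]],
  [0,[0,0,0],[0,6,0]],
  [0,[0,0,0],[0,6,0]],
  [0,[0,0,0],[0,6,0]],
  [0,[0,0,0],[0,0,0]],
])

```text
time_s: 10.83
tool_pos: [0.6112, -0.0339, 0.3507]
tool_rot: [-179.3, -5.4, 103.1]
force: [-1.4, -2.6, -1.4]
grip_width: 0.0097
```

```bash
python3 - <<'E'
from h import *
M=Rt(159.3,35); screw([.5652,.2839,.20],M,12)
k=cam("wrist");s=cam("side")
cv2.imwrite("pics/w2.png",np.hstack([cv2.resize(k["image"],(512,320)),cv2.resize(s["image"][190:270,320:392],(288,320),interpolation=2)]))
E
```

```text
rows 12 shift cm [1.9  1.54 1.92] turn [ 1.58  2.24 -4.45]
q [-20.3  15.   30.7  75.3 -12.3  94.4  22.2]
path [[0.62, -0.01, 0.33], [0.64, 0.07, 0.28], [0.63, 0.15, 0.24], [0.6, 0.23, 0.21]]
```

View pics/w2.png

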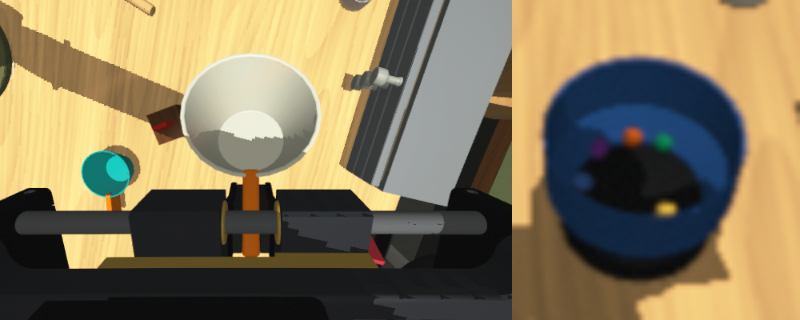

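The scoop is empty. The bowl shows purple, orange, green, blue and yellow, and red was seen in it earlier. I'm carrying the scoop back to its original place.

Emit:
servo_tool([
  [0,[1.9,1.5,1.9],[1.6,2.2,-4.45]],
  [0,[1.9,1.5,1.9],[1.6,2.2,-4.45]],
  [0,[1.9,1.5,1.9],[1.6,2.2,-4.45]],
  [0,[1.9,1.5,1.9],[1.6,2.2,-4.45]],
  [0,[1.9,1.5,1.9],[1.6,2.2,-4.45]],
  [0,[1.9,1.5,1.9],[1.6,2.2,-4.45]],
  [0,[1.9,1.5,1.9],[1.6,2.2,-4.45]],
  [0,[1.9,1.5,1.9],[1.6,2.2,-4.45]],
  [0,[1.9,1.5,1.9],[1.6,2.2,-4.45]],
  [0,[1.9,1.5,1.9],[1.6,2.2,-4.45]],
  [0,[1.9,1.5,1.9],[1.6,2.2,-4.45]],
  [0,[1.9,1.5,1.9],[1.6,2.2,-4.45]],
  [0,[0,0,0],[0,0,0]],
])

```text
time_s: 12.02
tool_pos: [0.5337, 0.3221, 0.1954]
tool_rot: [-179.3, -34.6, 165.0]
force: [-0.4, 1.9, -1.3]
grip_width: 0.0098
```

```bash
python3 - <<'E'
from h import *
M=Rt(159.3,35); screw([.5652,.2839,.05],M,6)
E
```

```text
rows 6 shift cm [-1.95 -0.44  1.6 ] turn [-0.65  0.07  0.77]
q [-27.8  37.9   9.5  66.1 -24.6 105.7  55.9]
path [[0.54, 0.32, 0.17], [0.56, 0.3, 0.1]]
```

Emit:
servo_tool([
  [0,[-1.95,-0.44,1.6],[-0.65,0.1,0.8]],
  [0,[-1.95,-0.44,1.6],[-0.65,0.1,0.8]],
  [0,[-1.95,-0.44,1.6],[-0.65,0.1,0.8]],
  [0,[-1.95,-0.44,1.6],[-0.65,0.1,0.8]],
  [0,[-1.95,-0.44,1.6],[-0.65,0.1,0.8]],
  [0,[0,0,0],[0,0,0]],
])

```text
time_s: 12.52
tool_pos: [0.5489, 0.312, 0.0706]
tool_rot: [-179.8, -34.5, 162.3]
force: [-1.6, -0.9, -2.7]
grip_width: 0.0099
```

```bash
python3 - <<'E'
from h import *
M=Rt(159.3,35); screw([.5652,.2839,.0265],M,6)
E
```

```text
rows 6 shift cm [-0.75 -0.35  0.37] turn [-0.33  0.08  0.42]
q [-26.4  43.8   9.7  71.4 -25.7  95.   59.4]
path [[0.55, 0.31, 0.06], [0.56, 0.29, 0.04]]
```

Emit:
servo_tool([
  [0,[-0.75,-0.35,0.4],[-0.3,0.2,0.4]],
  [0,[-0.75,-0.35,0.4],[-0.3,0.2,0.4]],
  [0,[-0.75,-0.35,0.4],[-0.3,0.1,0.4]],
  [0,[-0.75,-0.35,0.4],[-0.3,0.1,0.4]],
  [0,[-0.5,-0.2,0.3],[-0.3,0,0.4]],
  [0,[0,0,0],[0,0,0]],
])

```text
time_s: 13.02
tool_pos: [0.5597, 0.2972, 0.0371]
tool_rot: [179.9, -34.9, 160.6]
force: [1.4, -1.0, -3.3]
grip_width: 0.0096
```

```bash
python3 - <<'E'
from h import *
M=Rt(159.3,35); screw([.5652,.2839,.0245],M,3)
E
```

```text
rows 3 shift cm [-0.5  -0.35  0.16] turn [-0.2   0.04  0.36]
q [-24.7  46.1  10.   71.9 -26.6  92.7  60.7]
path [[0.56, 0.29, 0.03]]
```

Emit:
servo_tool([
  [0,[-0.2,0,0.3],[0,0,0]],
  [0,[-0.2,0,0.3],[0,0,0]],
  [0,[-0.15,0,0.25],[0,0,0]],
  [0,[-0.1,0,0.15],[0,0,0]],
  [0,[0,0,0],[0,0,0]],
])

```text
time_s: 13.43
tool_pos: [0.5606, 0.2972, 0.0256]
tool_rot: [179.7, -34.8, 160.6]
force: [0.3, -0.8, -1.0]
grip_width: 0.0095
```

Emit:
servo_tool([
  [0,[-0.06,0,0.09],[0,0,0]],
  [0,[0,0,0],[0,0,0]],
  [0.5,[0,0,0],[0,0,0]],
  [0.5,[0,0,0],[0,0,0]],
  [0.5,[0,0,0],[0,0,0]],
  [0.5,[0,0,0],[0,0,0]],
  [0.5,[0,0,0],[0,0,0]],
  [0.5,[0,0,0],[0,0,0]],
  [0.5,[0,0,-0.7],[0,0,0]],
  [0.5,[0,0,-1.5],[0,0,0]],
  [0.5,[0,0,-2],[0,0,0]],
  [0.5,[0,0,-2.5],[0,0,0]],
  [0.5,[0,0,-2.5],[0,0,0]],
  [0.5,[0,0,-2.5],[0,0,0]],
  [0.5,[0,0,-2.5],[0,-5,0]],
  [0.5,[0,0,-2.5],[0,-5,0]],
  [0.5,[0,0,-2.5],[0,-5,0]],
  [0.5,[0,0,0],[0,0,0]],
])

```text
time_s: 14.93
tool_pos: [0.6637, 0.2586, 0.1913]
tool_rot: [-179.9, -19.6, 160.4]
force: [0.3, 0.3, 2.2]
grip_width: 0.0433
```

```bash
python3 - <<'E'
from h import *
s=cam("side");w=cam("scene")
print(np.round(env.get_obs()["qpos"],1))
for c,b1,b2 in ((s,(285,150,360,200),0),(w,(325,205,395,255),0)):
    print(blobs(c,(5,150,120),(20,255,255),b1)[0][:1],blobs(c,(0,0,110),(179,70,255),b1)[0][:1])
a=s["image"][140:220,270:400];b=w["image"][170:250,300:430]
cv2.imwrite("pics/set.png",cv2.resize(np.hstack([a,b]),None,fx=3,fy=3,interpolation=2))
E
```

```text
[-25.2  40.9  14.6  58.4 -20.   99.   57.5]
[(np.int32(116), [334.2, 176.8], [328, 172, 14, 11])] [(np.int32(361), [316.3, 170.6], [305, 161, 24, 19])]
[(np.int32(135), [346.0, 236.0], [339, 230, 15, 13])] [(np.int32(413), [364.1, 227.5], [351, 218, 27, 20])]
```

View pics/set.png

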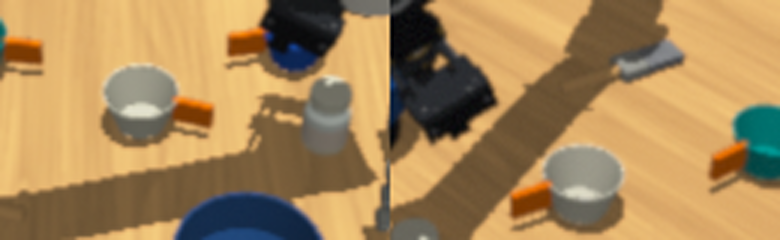

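The scoop stands upright and empty on the bench, at (140,100) and (580,185) in the crop, and the jar is untouched. Next is the key, so I'm moving above the block with the jaws at yaw about 205.

```bash
python3 - <<'E'
from h import *
screw([.46,-.03,.21],Rt(205,0),14)
E
```

```text
rows 14 shift cm [ 1.54 -2.07  0.07] turn [ 0.53 -1.37 -3.16]
q [-25.2  40.9  14.6  58.4 -20.   99.   57.5]
path [[0.64, 0.24, 0.19], [0.58, 0.19, 0.2], [0.53, 0.13, 0.21], [0.49, 0.07, 0.21], [0.47, -0.01, 0.21]]
```

Emit:
servo_tool([
  [1,[1.5,-2.1,0],[0.5,-1.4,-3.2]],
  [1,[1.5,-2.1,0],[0.5,-1.4,-3.2]],
  [1,[1.5,-2.1,0],[0.5,-1.4,-3.2]],
  [1,[1.5,-2.1,0],[0.5,-1.4,-3.2]],
  [1,[1.5,-2.1,0],[0.5,-1.4,-3.2]],
  [1,[1.5,-2.1,0],[0.5,-1.4,-3.2]],
  [1,[1.5,-2.1,0],[0.5,-1.4,-3.2]],
  [1,[1.5,-2.1,0],[0.5,-1.4,-3.2]],
  [1,[1.5,-2.1,0],[0.5,-1.4,-3.2]],
  [1,[1.5,-2.1,0],[0.5,-1.4,-3.2]],
  [1,[1.5,-2.1,0],[0.5,-1.4,-3.2]],
  [1,[1.5,-2.1,0],[0.5,-1.4,-3.2]],
  [1,[1.5,-2.1,0],[0.5,-1.4,-3.2]],
  [1,[1.5,-2.1,0],[0.5,-1.4,-3.2]],
  [1,[0,0,0],[0,0,0]],
])

```text
time_s: 16.28
tool_pos: [0.4494, -0.0508, 0.1937]
tool_rot: [178.8, -1.9, -152.3]
force: [-0.4, -0.1, -0.3]
grip_width: 0.087
```

```bash
python3 - <<'E'
from h import *
delta([.445,-.0375,.2],Rt(205,0))
c=cam("wrist"); lo,hi=(0,150,60),(8,255,255)
b,m=blobs(c,lo,hi,None,60); print(b)
cv2.imwrite("pics/w3.png",c["image"])
E
```

```text
q [-17.3  -3.8  19.7 111.1   1.3  74.7 119.7] tool [ 0.4494 -0.0508  0.1937] [ 178.8   -1.9 -152.3] w 0.087
d cm [-0.2   1.39 -0.61] rot [ 1.1 -1.9  2.7]
[(np.int32(383), [324.8, 197.2], [318, 178, 15, 39])]
```

View pics/w3.png

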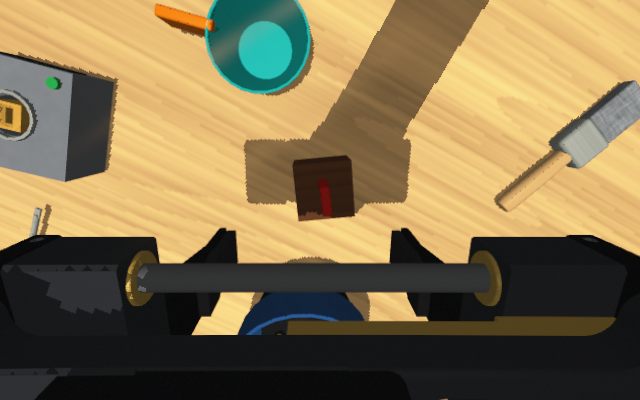

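The wrist view shows the key block at (324,187), with the red bow running from (320,180) to (329,216), nearly along tool x. I'll work out its orientation and position.

```bash
cat >> h.py <<'E'
def ang(c,p,q,z):
    d=onz(c,q,z)-onz(c,p,z); return np.degrees(np.arctan2(d[1],d[0])).round(1),np.linalg.norm(d).round(4)
E
python3 - <<'E'
from h import *
c=cam("wrist")
h=cv2.cvtColor(c["image"],cv2.COLOR_BGR2HSV)
m=cv2.inRange(h,(0,90,15),(14,255,105)); m[:, :270]=0;m[:,380:]=0;m[:140]=0;m[228:]=0
m=cv2.morphologyEx(m,cv2.MORPH_CLOSE,np.ones((5,5)))
k=max(cv2.findContours(m,0,1)[0],key=cv2.contourArea)
P=cv2.approxPolyDP(cv2.convexHull(k),4,True)[:,0];print(P.tolist())
for i in range(len(P)): print(P[i],P[(i+1)%len(P)],ang(c,P[i],P[(i+1)%len(P)],.045))
b,r=blobs(c,(0,150,60),(8,255,255),None,60)
k=max(cv2.findContours(r,0,1)[0],key=cv2.contourArea);bx=cv2.boxPoints(cv2.minAreaRect(k));print(bx.round(1).tolist(),[onz(c,p,.087).round(4).tolist() for p in bx])
print([h[y,x].tolist() for y,x in ((182,320),(190,320),(190,324),(200,322),(200,326),(212,324),(212,329))])
cv2.imwrite("pics/key.png",np.hstack([cv2.resize(c["image"][150:230,280:370],None,fx=6,fy=6,interpolation=0)]))
E
```

```text
[[347, 157], [351, 213], [296, 216], [292, 159]]
[347 157] [351 213] (np.float64(33.3), np.float64(0.0592))
[351 213] [296 216] (np.float64(-59.4), np.float64(0.058))
[296 216] [292 159] (np.float64(-149.2), np.float64(0.0601))
[292 159] [347 157] (np.float64(119.6), np.float64(0.0554))
[[315.0, 177.1999969482422], [325.3999938964844, 176.0], [329.79998779296875, 213.8000030517578], [319.5, 215.0]] [[0.4298, -0.0533, 0.087], [0.4247, -0.0457, 0.087], [0.4535, -0.0256, 0.087], [0.4589, -0.0334, 0.087]]
[[1, 223, 80], [1, 223, 104], [1, 221, 105], [1, 223, 105], [1, 223, 103], [1, 226, 105], [3, 215, 83]]
```

View pics/key.png

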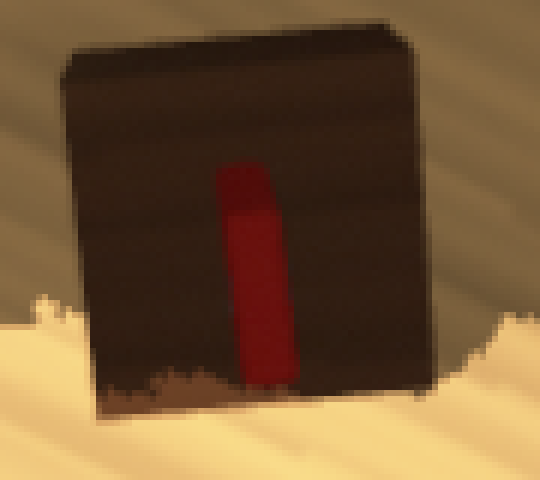

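```bash
python3 - <<'E'
from h import *
c=cam("wrist"); f=lambda x,y:(280+(x)/6-.5,150+y/6-.5)
print(ang(c,f(252,208),f(271,386),.087),ang(c,f(225,210),f(245,386),.087),ang(c,f(280,207),f(298,385),.087),"w",ang(c,f(235,297),f(290,297),.087))
p=onz(c,f(262,297),.087); print(p)
delta([p[0],p[1],.15],Rt(212,0))
E
```

```text
(np.float64(34.1), np.float64(0.0278)) (np.float64(34.3), np.float64(0.0275)) (np.float64(34.0), np.float64(0.0278)) w (np.float64(117.5), np.float64(0.0083))
[ 0.44497059 -0.03533002  0.087     ]
q [-17.5  -3.6  19.3 110.9   1.   74.7 119.4] tool [ 0.4516 -0.0446  0.1938] [ 178.7   -1.8 -152. ] w 0.0871
d cm [0.01 1.03 4.4 ] rot [ 1.3 -1.8 -4. ]
```

Emit:
servo_tool([
  [1,[0,0.35,1.5],[0.4,-0.6,-1.6]],
  [1,[0,0.35,1.5],[0.4,-0.6,-1.6]],
  [1,[0,0.35,1.5],[0.4,-0.6,-1.6]],
  [1,[0,0,1],[0,0,0]],
  [1,[0,0,0],[0,0,0]],
  [1,[0,0,0],[0,0,0]],
])

```text
time_s: 16.93
tool_pos: [0.4469, -0.0276, 0.135]
tool_rot: [179.7, -0.2, -146.7]
force: [-0.4, -0.3, 0.7]
grip_width: 0.087
```

```bash
python3 - <<'E'
from h import *
delta([.445,-.0353,.0535],Rt(213,0))
c=cam("wrist"); b,r=blobs(c,(0,150,60),(8,255,255),None,60);print(b)
print(np.unique(cv2.cvtColor(c["image"],cv2.COLOR_BGR2HSV)[...,2][r>0]//5*5,return_counts=True))
h=cv2.cvtColor(c["image"],cv2.COLOR_BGR2HSV)[...,2]
k=max(cv2.findContours(((r>0)&(h>=95)).astype(np.uint8),0,1)[0],key=cv2.contourArea);rc=cv2.minAreaRect(k);bx=cv2.boxPoints(rc)
print(rc,onz(c,rc[0],.087).round(4)); print([ang(c,bx[i],bx[(i+1)%4],.087) for i in range(4)])
E
```

```text
q [-18.6  -2.9  18.4 117.3   0.9  65.8 122.8] tool [ 0.4469 -0.0276  0.135 ] [ 179.7   -0.2 -146.7] w 0.087
d cm [ 0.55 -0.58  8.15] rot [ 0.3 -0.2  0.3]
[(np.int32(643), [302.3, 201.7], [295, 177, 15, 49])]
(array([ 60,  65,  70,  75,  80,  85,  90,  95, 100, 105, 110], dtype=uint8), array([ 28,  23,  18,  24,  45,  84,  23,  31,  58, 227,  82]))
((302.082275390625, 207.47573852539062), (35.344329833984375, 11.198616027832031), 87.61405944824219) [ 0.4441 -0.0376  0.087 ]
[(np.float64(125.7), np.float64(0.0078)), (np.float64(35.3), np.float64(0.0263)), (np.float64(-54.2), np.float64(0.0081)), (np.float64(-145.2), np.float64(0.0263))]
```

Emit:
servo_tool([
  [0.5,[0.35,-0.35,0],[0.1,0,-0.3]],
  [0.5,[0.35,-0.35,1.5],[0.1,0,-0.3]],
  [0.5,[0,0,1.5],[0,0,0]],
  [0.5,[0,0,1],[0,0,0]],
  [0.5,[0,0,0],[0,0,0]],
  [0.5,[0,0,0],[0,0,0]],
])

```text
time_s: 17.48
tool_pos: [0.4498, -0.0391, 0.0982]
tool_rot: [-179.8, 0.1, -146.1]
force: [0.7, -0.4, -0.0]
grip_width: 0.0551
```

```bash
python3 - <<'E'
from h import *
delta([.4445,-.037,.0535],Rt(214,0))
c=cam("wrist"); b,r=blobs(c,(0,150,60),(8,255,255),None,60);print(b)
E
```

```text
q [-17.9  -0.5  19.4 119.7   0.3  60.6 125.3] tool [ 0.4498 -0.0391  0.0982] [-1.798e+02  1.000e-01 -1.461e+02] w 0.0551
d cm [0.33 0.48 4.47] rot [-0.2  0.1 -0.1]
[(np.int32(900), [318.8, 222.9], [311, 193, 17, 60])]
```

Emit:
servo_tool([
  [0.5,[0.3,0.35,0.4],[0,0,0]],
  [0.5,[0,0,1.0],[0,0,0]],
  [0.5,[0,0,1.0],[0,0,0]],
  [0.5,[0,0,0.8],[0,0,0]],
  [0.5,[0,0,0],[0,0,0]],
  [0.5,[0,0,0],[0,0,0]],
])

```text
time_s: 18.03
tool_pos: [0.4464, -0.0375, 0.0649]
tool_rot: [-179.7, 0.3, -146.1]
force: [-0.0, -0.0, 0.6]
grip_width: 0.0437
```

```bash
python3 - <<'E'
from h import *
delta([.4445,-.037,.0535],Rt(214,0))
c=cam("wrist"); b,r=blobs(c,(0,150,60),(8,255,255),None,60);print(b)
E
```

```text
q [-17.8   1.5  19.5 122.1  -0.6  56.  125.9] tool [ 0.4464 -0.0375  0.0649] [-179.7    0.3 -146.1] w 0.0437
d cm [0.13 0.15 1.14] rot [-0.3  0.3 -0.1]
[(np.int32(927), [313.3, 237.3], [304, 210, 20, 53])]
```

Emit:
servo_tool([
  [0.5,[0.13,0.05,0.5],[-0.3,0.3,0]],
  [0.5,[0,0,0.4],[0,0,0]],
  [0.5,[0,0,0.1],[0,0,0]],
  [0,[0,0,0],[0,0,0]],
  [0,[0,0,0],[0,0,0]],
  [0,[0,0,0],[0,0,0]],
  [0,[0,0,0],[0,0,0]],
  [0,[0,0,0],[0,0,0]],
  [0,[0,0,0],[0,0,0]],
  [0,[0,0,0],[0,0,0]],
  [0,[0,0,0],[0,0,0]],
  [0,[0,0,0],[0,0,0]],
  [0,[0,0,0],[0,0,0]],
  [0,[0,0,0],[0,0,0]],
], force=40)

```text
time_s: 19.25
tool_pos: [0.4457, -0.0378, 0.0548]
tool_rot: [180.0, 0.0, -146.1]
force: [0.5, -0.3, 0.5]
grip_width: 0.009
```

```bash
python3 - <<'E'
from h import *
delta([.4445,-.037,.0535],Rt(214,0)); o=env.get_obs(); print(o["force"],o["wrist_torque"])
E
```

```text
q [-17.6   2.7  19.6 122.4  -1.1  55.1 126.5] tool [ 0.4457 -0.0378  0.0548] [ 180.     0.  -146.1] w 0.009
d cm [0.06 0.14 0.13] rot [ 0.   0.  -0.1]
[ 0.53277982 -0.26111674  0.48717638] [0.02961334 0.10664995 0.02003162]
```

Emit:
servo_tool([
  [0,[0,0,-0.7],[0,0,0]],
  [0,[0,0,-1.2],[0,0,0]],
  [0,[0,0,-1.5],[0,0,0]],
  [0,[0,0,-2],[0,0,0]],
  [0,[0,0,-2.5],[0,0,0]],
  [0,[0,0,-2.5],[0,0,0]],
  [0,[0,0,-1],[0,0,0]],
  [0,[0,0,0],[0,0,0]],
])

```text
time_s: 19.92
tool_pos: [0.4438, -0.0383, 0.1755]
tool_rot: [179.9, -0.2, -146.1]
force: [0.3, -0.5, -1.3]
grip_width: 0.0089
```

```bash
python3 - <<'E'
from h import *
screw([.558,-.31,.15],Rt(195,0),12)
E
```

```text
rows 12 shift cm [ 0.1  -2.46  0.21] turn [ 0.   -0.01  1.57]
q [-18.3  -5.7  18.8 114.8   1.9  70.8 123.6]
path [[0.46, -0.06, 0.17], [0.49, -0.12, 0.17], [0.52, -0.19, 0.16], [0.55, -0.26, 0.15]]
```

Emit:
servo_tool([
  [0,[0.1,-1.2,0],[0,0,0.8]],
  [0,[0.1,-2.4,0.2],[0,0,1.6]],
  [0,[0.1,-2.4,0.2],[0,0,1.6]],
  [0,[0.1,-2.4,0.2],[0,0,1.6]],
  [0,[0.1,-2.4,0.2],[0,0,1.6]],
  [0,[0.1,-2.4,0.2],[0,0,1.6]],
  [0,[0.1,-2.4,0.2],[0,0,1.6]],
  [0,[0.1,-2.4,0.2],[0,0,1.6]],
  [0,[0.1,-2.4,0.2],[0,0,1.6]],
  [0,[0.1,-2.4,0.2],[0,0,1.6]],
  [0,[0.1,-2.4,0.2],[0,0,1.6]],
  [0,[0.1,-2.0,0.2],[0,0,1.6]],
  [0,[0,0,0],[0,0,0]],
  [0,[0,0,0],[0,0,0]],
  [0,[0,0,0],[0,0,0]],
])

```text
time_s: 21.17
tool_pos: [0.5446, -0.3126, 0.1355]
tool_rot: [-179.9, -1.6, -165.9]
force: [-0.6, 0.1, 0.6]
grip_width: 0.0086
```

```bash
python3 - <<'E'
from h import *
delta([.558,-.31,.15],Rt(195,0))
c=cam("wrist"); print(proj(c,[.5103,-.3246,.064])); print("plug",blobs(c,(12,120,80),(30,255,255),(150,0,490,230),100)[0],"red",blobs(c,(0,150,60),(8,255,255),None,60)[0])
cv2.imwrite("pics/w4.png",c["image"])
E
```

```text
q [  0.7  21.6  32.7  92.9 -10.9  70.1 139.7] tool [ 0.5446 -0.3126  0.1355] [-179.9   -1.6 -165.9] w 0.0086
d cm [-1.33 -0.07 -1.48] rot [-0.1 -1.6 -0.9]
[308.4 164.8]
plug [(np.int32(32208), [365.3, 80.1], [150, 0, 340, 222]), (np.int32(1800), [224.7, 160.2], [166, 114, 82, 104]), (np.int32(1050), [310.0, 163.0], [295, 146, 32, 35]), (np.int32(329), [178.6, 165.4], [150, 153, 61, 24])] red [(np.int32(776), [313.2, 241.3], [304, 218, 19, 45]), (np.int32(148), [262.0, 112.3], [256, 106, 13, 14]), (np.int32(101), [313.4, 294.4], [305, 292, 18, 6])]
```

View pics/w4.png

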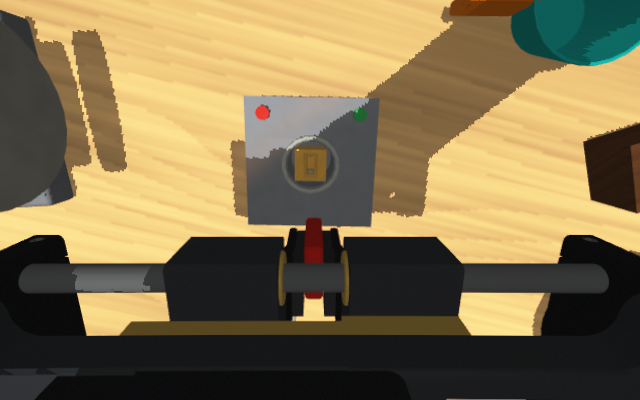

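The slot is visible in the brass plug at about (311,163), with the lamps at (262,112) red and (360,115) green. The key's bow is in the fingers at (313,240). I'll measure the slot, the orientation and the key's offset in the hand.

```bash
cat >> h.py <<'E'
def tl(c,P):
    o=env.get_obs();T=R.from_euler("xyz",o["tool_rot"],degrees=True); return proj(c,T.apply(np.array(P))+o["tool_pos"])
E
python3 - <<'E'
from h import *
c=cam("wrist");o=env.get_obs();print(np.round(o["tool_pos"],4),np.round(o["tool_rot"],2))
for d in (-.003,0,.003): print(d,"bow low/high +x",tl(c,[d+.014,0,.0098]),tl(c,[d+.014,0,-.032]),"tip",tl(c,[d+.003,0,.0358]))
print("red",blobs(c,(0,150,60),(8,255,255),(280,150,350,280),60)[0],"gold",blobs(c,(12,120,80),(30,255,255),(285,135,335,190),100)[0])
r=blobs(c,(0,150,60),(8,255,255),(250,100,275,125),30)[0][0][1];g=blobs(c,(50,120,40),(80,255,255),(340,95,380,130),20)[0][0][1]
print(r,g,ang(c,r,g,.063),"mid",(onz(c,r,.063)+onz(c,g,.063))/2)
i=cv2.resize(c["image"][90:250,235:390],None,fx=4.8,fy=3.7,interpolation=0)
cv2.imwrite("pics/plug.png",cv2.resize(c["image"][135:235,270:350],None,fx=6,fy=6,interpolation=0))
E
```

```text
[ 0.5451 -0.3112  0.136 ] [-179.9    -1.49 -165.82]
-0.003 bow low/high +x [313.2 223.6] [313.2 255.8] tip [313.2 225.2]
0 bow low/high +x [313.2 218.7] [313.1 249.8] tip [313.2 221.1]
0.003 bow low/high +x [313.2 213.9] [313.1 243.8] tip [313.2 216.9]
red [(np.int32(776), [313.2, 241.3], [304, 218, 19, 45])] gold [(np.int32(1063), [309.1, 162.8], [294, 146, 32, 35])]
[261.0, 112.0] [359.0, 114.2] (np.float64(102.9), np.float64(0.072)) mid [ 0.47313824 -0.3319112   0.063     ]
```

View pics/plug.png

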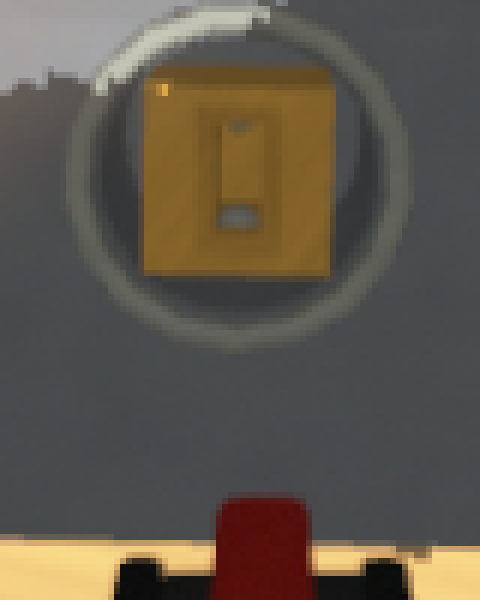

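```bash
python3 - <<'E'
from h import *
c=cam("wrist");o=env.get_obs();print(np.round(o["tool_pos"],4),np.round(o["tool_rot"],2),np.round(o["force"],1))
k=onz(c,(309.4,164.6),.064);print("keyhole",k)
f=lambda x,y:(270+x/6-.5,135+y/6-.5)
print("plug size",ang(c,f(143,180),f(335,180),.064),ang(c,f(240,85),f(240,275),.064))
print("chamfer",ang(c,f(240,105),f(240,260),.064),ang(c,f(198,182),f(282,182),.064))
print("box",ang(c,(311.5,97.5),(310,225),.06),ang(c,(246.5,161),(375,162),.06))
delta([k[0],k[1],.112],Rt(193,0))
E
```

```text
[ 0.5456 -0.3108  0.1364] [-179.89   -1.44 -165.77] [-0.7 -0.  -0.5]
keyhole [ 0.51058349 -0.32243044  0.064     ]
plug size (np.float64(104.2), np.float64(0.0244)) (np.float64(14.0), np.float64(0.0243))
chamfer (np.float64(14.0), np.float64(0.0198)) (np.float64(104.2), np.float64(0.0107))
box (np.float64(13.4), np.float64(0.0992)) (np.float64(103.8), np.float64(0.0995))
q [  0.7  21.5  32.7  92.9 -11.   70.1 139.7] tool [ 0.5456 -0.3108  0.1364] [-179.9   -1.4 -165.8] w 0.0087
d cm [ 3.62 -0.26  2.53] rot [-0.1 -1.4  1.2]
```

Emit:
servo_tool([
  [0,[0.9,-0.05,0.6],[0,-0.5,0.2]],
  [0,[0.9,-0.05,0.6],[0,-0.5,0.2]],
  [0,[0.9,-0.05,0.6],[0,-0.4,0.2]],
  [0,[0.9,-0.05,0.4],[0,0,0.1]],
  [0,[0,0,0],[0,0,0]],
  [0,[0,0,0],[0,0,0]],
  [0,[0,0,0],[0,0,0]],
])

```text
time_s: 21.9
tool_pos: [0.5135, -0.3145, 0.1163]
tool_rot: [-180.0, 0.4, -165.8]
force: [0.7, -0.1, -0.7]
grip_width: 0.0087
```

```bash
cat > k.py <<'E'
from h import *
import sys
delta([.5106,-.3224,float(sys.argv[1])],Rt(193.5,0)); o=env.get_obs(); print("F",np.round(o["force"],1),"M",np.round(o["wrist_torque"],2),o["time_s"])
E
python3 k.py .112; python3 - <<'E'
from h import *
c=cam("wrist");print(proj(c,[.5106,-.3224,.064]),blobs(c,(12,120,60),(30,255,255),(270,160,350,260),60)[0])
E
```

```text
q [  1.6  18.3  33.   99.1 -11.2  65.5 142.1] tool [ 0.5135 -0.3145  0.1163] [-180.     0.4 -165.8] w 0.0087
d cm [ 0.48 -0.7   0.43] rot [-0.   0.4  0.7]
F [ 0.7 -0.1 -0.7] M [ 0.03 -0.03 -0.04] 21.9
[302.8 209.3] [(np.int32(1170), [301.3, 203.2], [286, 184, 33, 41])]
```

Emit:
servo_tool([
  [0,[0.25,-0.37,0.2],[0,0.2,0.4]],
  [0,[0.25,-0.37,0.2],[0,0.2,0.3]],
  [0,[0,0,0],[0,0,0]],
  [0,[0,0,0],[0,0,0]],
])

```text
time_s: 22.28
tool_pos: [0.5131, -0.323, 0.113]
tool_rot: [-179.9, 0.1, -166.4]
force: [0.4, -0.2, -0.8]
grip_width: 0.0088
```

```bash
python3 k.py .105;python3 - <<'E'
from h import *
c=cam("wrist");print(proj(c,[.5106,-.3224,.064]),blobs(c,(12,120,60),(30,255,255),(270,160,350,260),60)[0])
E
```

```text
q [  2.2  19.2  33.2  98.5 -11.4  65.5 142.3] tool [ 0.5131 -0.323   0.113 ] [-1.799e+02  1.000e-01 -1.664e+02] w 0.0088
d cm [0.23 0.12 0.8 ] rot [-0.1  0.1  0.1]
F [ 0.4 -0.2 -0.8] M [-0.02 -0.02 -0.04] 22.2833
[314.2 214.5] [(np.int32(1112), [313.1, 207.5], [297, 189, 34, 42])]
```

Emit:
servo_tool([
  [0,[0.22,0.03,0],[0,0,0.1]],
  [0,[0,0,0.3],[0,0,0]],
  [0,[0,0,0.3],[0,0,0]],
  [0,[0,0,0.3],[0,0,0]],
  [0,[0,0,0.3],[0,0,0]],
  [0,[0,0,0],[0,0,0]],
  [0,[0,0,0],[0,0,0]],
])

```text
time_s: 22.92
tool_pos: [0.5104, -0.3231, 0.0991]
tool_rot: [-179.9, 0.0, -166.5]
force: [-0.5, 0.4, -1.6]
grip_width: 0.0088
```

```bash
python3 k.py .0738;python3 - <<'E'
from h import *
c=cam("wrist");print(proj(c,[.5106,-.3224,.064]),blobs(c,(12,120,60),(30,255,255),(270,160,350,260),60)[0],blobs(c,(0,150,60),(8,255,255),(280,150,350,280),60)[0])
E
```

```text
q [  2.4  19.8  33.1  99.5 -11.8  64.1 142.6] tool [ 0.5104 -0.3231  0.0991] [-179.9    0.  -166.5] w 0.0088
d cm [-0.04  0.07  2.53] rot [-0.1  0.   0. ]
F [-0.5  0.4 -1.6] M [0.07 0.02 0.05] 22.9167
[313.3 224.9] [(np.int32(904), [312.1, 212.7], [295, 198, 36, 33])] [(np.int32(792), [313.3, 241.5], [304, 218, 20, 45])]
```

Emit:
servo_tool([
  [0,[0,0.03,0.2],[0,0,0]],
  [0,[0,0,0.2],[0,0,0]],
  [0,[0,0,0.2],[0,0,0]],
  [0,[0,0,0.2],[0,0,0]],
  [0,[0,0,0],[0,0,0]],
])

```text
time_s: 23.38
tool_pos: [0.5107, -0.323, 0.0907]
tool_rot: [-179.9, 0.1, -166.5]
force: [-0.1, -1.6, -0.2]
grip_width: 0.0087
```

```bash
python3 k.py .0738
```

```text
q [  2.5  20.3  32.9 100.  -12.2  63.1 142.9] tool [ 0.5107 -0.323   0.0907] [-1.799e+02  1.000e-01 -1.665e+02] w 0.0087
d cm [-0.    0.06  1.69] rot [-0.1  0.1  0. ]
F [-0.1 -1.6 -0.2] M [ 0.04 -0.02 -0.02] 23.3833
```

Emit:
servo_tool([
  [0,[0,0.02,0.2],[0,0,0]],
  [0,[0.15,0,0.2],[0,0,0]],
  [0,[-0.3,0,0.1],[0,0,0]],
  [0,[0.3,0,0.2],[0,0,0]],
  [0,[-0.3,0,0.1],[0,0,0]],
  [0,[0.15,0,0.2],[0,0,0]],
  [0,[0,0,0],[0,0,0]],
])

```text
time_s: 23.97
tool_pos: [0.5105, -0.3239, 0.0811]
tool_rot: [-179.8, 0.1, -166.5]
force: [-0.1, 0.5, -0.9]
grip_width: 0.0087
```

```bash
python3 k.py .0738
```

```text
q [  2.8  21.   32.8 100.5 -12.6  62.1 143.2] tool [ 0.5105 -0.3239  0.0811] [-1.798e+02  1.000e-01 -1.665e+02] w 0.0087
d cm [-0.05  0.14  0.73] rot [-0.2  0.1 -0. ]
F [-0.1  0.5 -0.9] M [ 0.02 -0.02  0.02] 23.9667
```

Emit:
servo_tool([
  [0,[0.15,0,0.15],[0,0,0]],
  [0,[-0.3,0,0.1],[0,0,0]],
  [0,[0.3,0,0.15],[0,0,0]],
  [0,[-0.3,0,0.1],[0,0,0]],
  [0,[0.15,0,0.15],[0,0,0]],
  [0,[0,0,0.1],[0,0,0]],
  [0,[0,0,0],[0,0,0]],
])

```text
time_s: 24.55
tool_pos: [0.5122, -0.3245, 0.0746]
tool_rot: [-179.7, 0.3, -166.5]
force: [-0.9, -0.6, 0.7]
grip_width: 0.0087
```

```bash
python3 k.py .0738
```

```text
q [  2.9  21.4  32.6 100.7 -12.9  61.2 143.4] tool [ 0.5122 -0.3245  0.0746] [-179.7    0.3 -166.5] w 0.0087
d cm [0.11 0.24 0.07] rot [-0.3  0.3  0. ]
F [-0.9 -0.6  0.7] M [-0.09  0.06  0.  ] 24.55
```

Emit:
servo_tool([
  [0,[0.05,0.1,0.1],[-0.3,0.3,0]],
  [0,[0,0,0.2],[0,0,0]],
  [0,[0,0,0.3],[0,0,0]],
  [0,[0,0,0.3],[0,0,0]],
])

```text
time_s: 24.88
tool_pos: [0.5124, -0.3245, 0.0736]
tool_rot: [179.9, 0.1, -166.5]
force: [-7.0, 4.2, 22.2]
grip_width: 0.0086
```

```bash
python3 k.py .0738
```

```text
q [  3.2  21.8  32.5 100.3 -13.3  61.7 143.7] tool [ 0.5124 -0.3245  0.0736] [ 1.799e+02  1.000e-01 -1.665e+02] w 0.0086
d cm [ 0.13  0.24 -0.02] rot [ 0.1  0.1 -0. ]
F [-7.   4.2 22.2] M [1.09 1.7  0.02] 24.8833
```

Emit:
servo_tool([
  [0,[0,0,0],[0,0,0]],
])

```text
time_s: 24.97
tool_pos: [0.5122, -0.3244, 0.0742]
tool_rot: [179.8, 0.1, -166.5]
force: [0.4, -1.9, -5.7]
grip_width: 0.0091
```

```bash
python3 k.py .0738;python3 - <<'E'
from h import *
c=cam("wrist");print(blobs(c,(0,150,60),(8,255,255),(280,150,350,310),30)[0])
cv2.imwrite("pics/home.png",cv2.resize(c["image"][140:310,230:400],None,fx=3.4,fy=3.4,interpolation=0))
E
```

```text
q [  3.2  21.8  32.5 100.3 -13.3  61.8 143.7] tool [ 0.5122 -0.3244  0.0742] [ 1.798e+02  1.000e-01 -1.665e+02] w 0.0091
d cm [0.11 0.23 0.04] rot [ 0.2  0.1 -0. ]
F [ 0.4 -1.9 -5.7] M [-0.25 -0.23 -0.01] 24.9667
[(np.int32(799), [313.4, 241.5], [304, 218, 20, 45]), (np.int32(99), [313.6, 294.4], [305, 292, 18, 6])]
```

View pics/home.png

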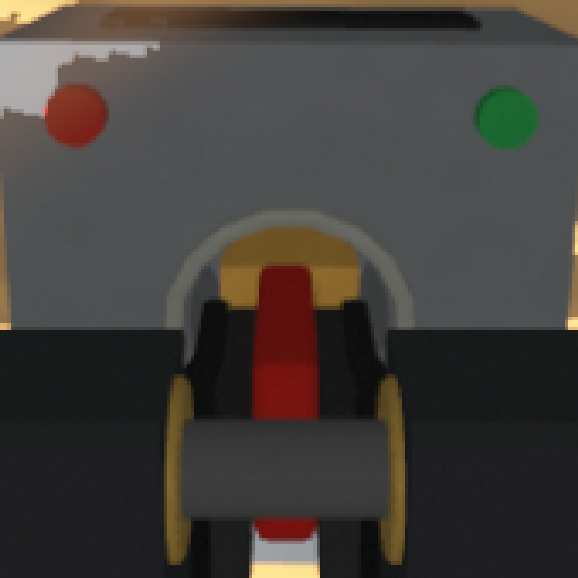

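The last picture shows the bow meeting the brass plug, still at row 218 in the hand. The key is therefore home, with no slip, and TCP z is 0.074 as expected. Now I turn it clockwise.

Emit:
servo_tool([
  [0,[0,0,0.05],[0,0,4]],
  [0,[0,0,0.05],[0,0,6]],
  [0,[0,0,0.05],[0,0,6]],
  [0,[0,0,0.05],[0,0,6]],
  [0,[0,0,0.05],[0,0,6]],
  [0,[0,0,0.05],[0,0,6]],
  [0,[0,0,0.05],[0,0,6]],
  [0,[0,0,0.05],[0,0,6]],
  [0,[0,0,0.05],[0,0,0]],
], force=50)

```text
time_s: 25.77
tool_pos: [0.5117, -0.3253, 0.0738]
tool_rot: [179.8, -0.2, 145.2]
force: [-2.3, 1.5, 7.8]
grip_width: 0.0087
```

```bash
python3 k.py .0738
```

```text
q [ -3.6  23.9  41.6 100.4 -17.8  62.6  99.1] tool [ 0.5117 -0.3253  0.0738] [179.8  -0.2 145.2] w 0.0087
d cm [ 0.25  0.18 -0.  ] rot [  0.3  -0.1 -48.3]
F [-2.3  1.5  7.8] M [ 0.19  0.43 -0.01] 25.7667
```

Emit:
servo_tool([
  [0,[0,0,0.05],[0,0,6]],
  [0,[0,0,0.05],[0,0,6]],
  [0,[0,0,0.05],[0,0,6]],
  [0,[0,0,0.05],[0,0,6]],
  [0,[0,0,0.05],[0,0,6]],
  [0,[0,0,0.05],[0,0,6]],
  [0,[0,0,0.05],[0,0,5]],
  [0,[0,0,0.05],[0,0,4]],
  [0,[0,0,0.03],[0,0,0]],
])

```text
time_s: 26.52
tool_pos: [0.5109, -0.3254, 0.0738]
tool_rot: [-179.8, -0.4, 98.0]
force: [-2.0, 1.5, 6.7]
grip_width: 0.0089
```

```bash
python3 k.py .0738; python3 - <<'E'
from h import *
c=cam("wrist");print(blobs(c,(0,150,60),(8,255,255),(280,150,350,310),30)[0],blobs(c,(12,120,60),(30,255,255),(260,160,360,260),30)[0])
E
```

```text
q [-10.4  27.1  51.2 100.5 -23.4  64.2  56.3] tool [ 0.5109 -0.3254  0.0738] [-179.8   -0.4   98. ] w 0.0089
d cm [0.3  0.01 0.  ] rot [  0.2  -0.5 -95.5]
F [-2.   1.5  6.7] M [0.02 0.43 0.06] 26.5167
[(np.int32(778), [313.0, 241.4], [304, 218, 19, 45]), (np.int32(102), [313.3, 294.4], [305, 292, 18, 6])] [(np.int32(668), [312.0, 217.8], [291, 207, 42, 24]), (np.int32(51), [343.9, 255.5], [341, 251, 7, 9]), (np.int32(50), [282.7, 255.5], [280, 251, 7, 9])]
```

Emit:
servo_tool([
  [0,[0,0,0.05],[0,0,4]],
  [0,[0,0,0.05],[0,0,3]],
  [0,[0,0,0.05],[0,0,2]],
  [0,[0,0,0.03],[0,0,0]],
])

```text
time_s: 26.9
tool_pos: [0.5113, -0.3252, 0.0738]
tool_rot: [-179.7, -0.5, 88.8]
force: [-0.1, 0.5, 6.4]
grip_width: 0.0088
```

```bash
python3 k.py .0738; python3 - <<'E'
from h import *
c=cam("wrist");print(blobs(c,(0,150,60),(8,255,255),(280,150,350,310),30)[0][:1])
b,m=blobs(c,(12,120,60),(30,255,255),(285,195,345,245),30);print(b)
print("top edge",[(x,int(np.nonzero(m[:,x])[0].min())) for x in range(290,336,3) if m[:,x].any()])
h=cv2.cvtColor(c["image"],cv2.COLOR_BGR2HSV)[...,2]
for x in (296,302,322,328): print(x,h[203:236,x].tolist())
E
```

```text
q [-11.7  28.   53.1 100.4 -24.7  64.6  48. ] tool [ 0.5113 -0.3252  0.0738] [-179.7   -0.5   88.8] w 0.0088
d cm [ 0.28 -0.08  0.  ] rot [   0.2   -0.6 -104.7]
F [-0.1  0.5  6.4] M [0.02 0.4  0.1 ] 26.9
[(np.int32(780), [313.0, 241.3], [304, 218, 19, 45])]
[(np.int32(671), [310.4, 218.0], [289, 207, 44, 24])]
top edge [(290, 217), (293, 214), (296, 211), (299, 210), (302, 209), (305, 208), (308, 207), (311, 207), (314, 207), (317, 207), (320, 208), (323, 209), (326, 210), (329, 213), (332, 226)]
296 [76, 80, 93, 102, 101, 99, 94, 92, 100, 104, 105, 105, 106, 106, 105, 106, 105, 110, 124, 135, 135, 134, 134, 134, 124, 86, 37, 33, 20, 13, 15, 15, 15]
302 [97, 106, 104, 101, 97, 99, 104, 104, 104, 104, 104, 104, 104, 104, 104, 103, 110, 125, 132, 131, 129, 124, 121, 121, 122, 123, 112, 73, 20, 21, 19, 21, 20]
322 [100, 101, 97, 93, 95, 101, 104, 104, 104, 104, 104, 104, 112, 126, 133, 133, 132, 132, 132, 132, 131, 132, 131, 131, 131, 131, 119, 80, 32, 31, 39, 44, 44]
328 [76, 82, 95, 103, 101, 99, 96, 96, 96, 97, 100, 108, 122, 126, 126, 128, 131, 131, 131, 131, 131, 131, 130, 129, 131, 131, 120, 78, 21, 19, 21, 21, 20]
```

```bash
python3 - <<'E'
from h import *
c=cam("wrist")
o=env.get_obs()
h=cv2.cvtColor(c["image"],cv2.COLOR_BGR2HSV)[...,2].astype(float)
P=[]
for x in list(range(294,304))+list(range(321,330)):
    s=h[208:227,x]; i=int(np.argmax(s[3:]-s[:-3])); P.append((x,208+i+2))
P=np.array(P,float); k=np.polyfit(P[:,0],P[:,1],1); print(P[:,1].tolist(),k)
a=ang(c,(294,np.polyval(k,294)),(329,np.polyval(k,329)),.064); print(a,"tool yaw",o["tool_rot"][2],"initial edge 103.5 -> plug turned",103.5-a[0])
E
```

```text
[222.0, 221.0, 221.0, 221.0, 221.0, 221.0, 220.0, 220.0, 220.0, 220.0, 216.0, 216.0, 216.0, 215.0, 215.0, 215.0, 215.0, 215.0, 217.0] [-1.91200121e-01  2.77736459e+02]
(np.float64(10.4), np.float64(0.021)) tool yaw 88.84906286879703 initial edge 103.5 -> plug turned 93.1
```

The plug edge measures 93° turned against a 91.7° stop, and the wrist torque of 0.10 N m is above the spring's, so the plug is at its stop. One small top-up, then a final check.

Emit:
servo_tool([
  [0,[0,0,0.04],[0,0,1]],
  [0,[0,0,0.03],[0,0,0.5]],
])

```text
time_s: 27.17
tool_pos: [0.5113, -0.3252, 0.0738]
tool_rot: [-179.6, -0.5, 87.4]
force: [-1.6, 1.3, 6.8]
grip_width: 0.0089
```

```bash
python3 k.py .0738; python3 - <<'E'
from h import *
s=cam("side");w=cam("scene")
for c,b in ((s,(328,205,378,252)),(w,(262,178,308,205))):
    h=cv2.cvtColor(c["image"],cv2.COLOR_BGR2HSV)
    for n,lo,hi in (("red",(0,120,50),(7,255,255)),("red2",(172,120,50),(179,255,255)),("orange",(8,120,60),(18,255,255)),("yellow",(19,120,60),(35,255,255)),("green",(50,90,40),(90,255,255)),("purple",(130,60,30),(165,255,255)),("blue",(105,120,110),(118,255,255))):
        print(n,[(int(x[0]),x[1]) for x in blobs(c,lo,hi,b,2)[0][:2]],end=" ")
    print()
print("scoop",blobs(s,(0,0,110),(179,70,255),(295,155,335,200))[0][:1],blobs(s,(5,150,120),(20,255,255),(325,165,350,195))[0][:1])
E
```

```text
q [-11.9  28.1  53.4 100.4 -24.9  64.8  46.8] tool [ 0.5113 -0.3252  0.0738] [-179.6   -0.5   87.4] w 0.0089
d cm [ 0.28 -0.08  0.  ] rot [   0.2   -0.7 -106.1]
F [-1.6  1.3  6.8] M [0.04 0.46 0.17] 27.1667
red [(5, [348.6, 223.2])] red2 [] orange [(31, [373.8, 207.5]), (17, [371.5, 247.4])] yellow [(50, [375.3, 246.1]), (43, [331.1, 207.6])] green [(16, [357.2, 225.4])] purple [(23, [341.7, 227.2])] blue [(350, [355.9, 224.7]), (5, [377.0, 226.0])] 
red [] red2 [(10, [290.2, 198.7])] orange [(69, [266.1, 181.0]), (37, [303.3, 179.8])] yellow [] green [] purple [(4, [290.5, 196.5])] blue [(210, [286.2, 195.4])] 
scoop [(np.int32(366), [316.3, 170.6], [305, 161, 24, 20])] [(np.int32(114), [334.1, 176.8], [328, 172, 14, 11])]
```

```bash
python3 -c "
from cell import env
print(env.sign_off()); o=env.get_obs(); print(o['time_s'],o['tool_rot'],o['grip_width'])"
```

```text
the job is handed in; nothing more can be done
None
the job is handed in; nothing more can be done
```

I tipped the stones into the bowl, set the scoop back upright near its old place, pushed the key home in the switch, and turned it clockwise. I handed in at about 27 s, still gripping and holding it turned.

- **Stones:** the wrist view showed the scoop empty after pouring. I saw purple, orange, green, blue and yellow together in the bowl and red in a separate view. In the last colour masks green and purple came up clearly, but red and orange were only faint blobs. Yellow and blue could not be told from the bench and the bowl there.
- **Scoop:** a picture after release showed it upright and empty. It had not moved in the last side view.
- **Key home:** the tool stopped at a height of 73.6 mm under a 22 N push, against 73.8 mm expected. The bow met the brass plug, and the key had not slipped in the fingers.
- **Turn:** the key turned 106°. The plug's edge measured about 93° (good to roughly 1–2°) just before the last small turn, against a hard stop at 91.7°. The wrist moment about vertical was 0.17 N m, above the spring's 0.06, so the plug is at its stop.
- **Grip:** at hand-in the fingers held the 9 mm bow, with about 7 N pressing down.
- **Disagreements:** the two fixed cameras differed by about 1 cm on the bowl's centre, and by 2 mm from the wrist view on the keyhole. Neither caused trouble.
- **Not checked:** I did not look at the jar or the screwdriver at the end. Nothing I did touched them; the jar was last seen in place after the scoop was set down.

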